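# Lay out the ring-gauge checking station

### The job

Set up the fixture plate for checking the setting ring: press the riser block fully home over the two studs of the dark tile and lay the setting ring flat on the middle of the riser's top. Stand the flat tin, lid up, on the plate midway between the riser and the V-block and in line with them, and stand the bottle upright on the plate directly behind the V-block (the side away from the robot, square to the plate), leaving about 30 mm clear between them. Leave the mug and the thermo-hygrometer where they are.

Things in the scene. Friction and masses are not known exactly. Their poses are not given: they have to be found in the camera images.
- fixture_plate: Fixed aluminium fixture plate with a grid of small holes, 200 (x) x 260 (y) x 12 mm high, turned up to 15 degrees. Origin: centre of its underside on the desk. x points away from the robot (behind), y to its left, z up. Stud tile and V-block stand on it in a row at plate x = -45 mm, one 80 mm left and one 80 mm right of the middle, either way round.
- stud_tile: Fixed dark steel tile on the plate, 74 (x) x 54 (y) x 8 mm high, with two bright upright studs on its top at x = -18 and x = +18 mm (y = 0): 10 mm across for the lowest 5 mm, then tapering to 4 mm at the tip, 10 mm tall in all. Origin: centre of its underside, on the plate's top; axes as the plate's.
- v_block: Fixed small steel V-block on the plate, 44 (x) x 32 (y) x 30 mm high, with its V-groove on top. Origin: centre of its underside; axes as the plate's, x points away from the robot.
- riser: Loose plain aluminium riser block, 64 (x) x 44 (y) x 30 mm high, 0.15-0.26 kg, flat top up. Its underside has two round sockets, 13 mm wide, 14 mm deep, at x = -18 and +18 mm, that drop over the studs with 1.5 mm play all round, either way round, until the block rests on the tile. Origin: centre of its underside, z up. Grip across the 44 mm sides.
- ring: Loose setting ring: steel ring with a black knurled rim, 39 mm outside diameter, 14 mm high, lying flat. Origin: centre of its underside, z up.
- tin: Loose flat round tin with a lid (does not open), 48 mm diameter, 19 mm high, lid up. Origin: centre of its underside, z up.
- bottle: Loose closed amber bottle with black cap, standing: body 44 mm diameter, about 90 mm tall below the shoulder, 114 mm tall with the cap, 0.10-0.17 kg. Origin: centre of its underside, z up. Grip across the upper body, 65 to 80 mm up, so that the gripper clears the cap.
- mug: Bystander: mug, 91 mm wide and 102 mm tall, at the back of the desk. Origin: centre of its underside.
- hygrometer: Bystander: upright desk thermo-hygrometer, 106 mm wide and 112 mm tall, at the back of the desk. Origin: centre of its underside.

How it is judged:
By the outcome, as a careful person would: the job done as asked, in the order asked, and still so for the second after the job is handed in, with the robot touching nothing.
It also fails if it takes over 102 s, if anything falls off the work surface, if the arm or the gripper's body presses on something with over 40 N, if the wrist force passes 120 N, or if a joint passes its speed limit or range.

### The arm

A 6-joint arm with a two-finger parallel gripper is mounted at the origin on a cart in front of the work surface, level with it; the furniture and walls round the work are solid. World frame = base frame: x ahead of the robot, y to its left, z up, the work surface at z = 0. Lengths are in m, angles in rad, forces in N, time in s.
With the tool pointing down it reaches from about 0.325 to 0.9 m from the base axis. Payload 3.5 kg.
Tool frame: the origin (TCP) lies at the very end of the fingers, on their centre line; the grasp point (between the pads) lies env.grip_point_offset behind it (env.grip_point_offset is the distance from the TCP to the grasp point, in m); z points along the fingers, y is the line along which they close (so a half turn about z gives the same grasp; the last joint's range is limited). The gripper opens to 85 mm and grips with 20 to 120 N. Pads are 22 mm wide; open, the fingers measure 114 mm over their backs; the gripper's body (76 mm by 85 mm) begins 54 mm behind the grasp point. The pads swing forward as they close: fully open they stand 13 mm farther back than shut.
Start: joints at [-1.234, 0.276, -0.026, 1.268, 0, 1.467], TCP at [0.266, -0.566, 0.231] pointing down, gripper open.
Joint ranges: [-3.12, 3.12], [-0.85, 1.88], [-1.08, 1.24], [-1.95, 2.15], [-1.57, 1.53], [-3.14, 3.14]. Speed limits (rad/s): [2.57, 2.57, 3.14, 3.14, 3.14, 3.14].

### API

Orientations are given as a unit quaternion [w, x, y, z].
In Python, from plant import env gives the robot as it stands.
- The arm moves only by the shell command python3 -m creep 'ROWS'. ROWS is JSON, a list of rows, each an object with "dp": the shift along the tool's x, y, z each as a share of 0.2 m, from -1 to 1, a list of three; "rot": the turn, a rotation vector about the tool's x, y, z each as a share of pi/2 rad, from -1 to 1, a list of three; "fingers": the opening, from 0 (shut) to 1 (fully open). In form: [{"dp": [x, y, z], "rot": [ax, ay, az], "fingers": fingers}, ...]. A call has 1 to 5 rows; each row shifts and turns the commanded pose from where the row before left it, along the tool's axes as they then stand; what a row does not reach is not made up. A row lasts 1/8 s, in which the tool goes at most 62.5 mm and 10.7 degrees, less where a joint would pass 70% of its speed; a pose out of reach is approached as far as the arm can. A call with a number of a shift or a turn outside -1 to 1 is refused whole. A call with a gripper value outside its range is refused whole. The fingers move at their own pace and stop on an object; the grip force is fixed at half the most. Time passes only in rows, so rows that do not move let the fingers close. It gives the time, the measured TCP pose, the force, the opening and the grip force at its end, in the units of the state.
- env.observe(): the state, without advancing time (a new reading comes with each control period).
- env.grab_frame(name): name is "scene" or "top" or "wrist"; returns a dict with "frame" (400x640x3 uint8, blue, green, red), "fx", "fy", "cx", "cy" (pixels), "xyz" and "orientation" of the camera in the world. Camera axes: x right, y down, z forward; pixel columns grow to the right and rows downward; lengths in m; the calibration is good to about 2 mm. A picture is of the moment at which its call begins. There is no depth.
- env.hand_in(): hands the job in; it is judged then, once.
The state is a dict: "clock": time; "joint_pos": joint angles; "qd": joint speeds; "joint_efforts": joint torques, N m; "tcp_pos": TCP position; "tcp_rot": TCP orientation; "wrist_force": force on the tool from outside, world axes, zero at the start; "moment": the same for the moment, N m; "grip_width": finger opening in m; "grip_force": force on a finger pad.
Only numpy, scipy, OpenCV 4.12 (cv2) and the standard library are available. Lean on these libraries where they do the work, as an engineer would, in place of code of your own. Each camera call takes 0.05 s, during which the arm holds its last target. There are 200 camera calls.

## Working session

There is one attempt and no reset: what is moved stays moved. The work goes in short steps, Python scripts to look and compute and a shell command to move; the robot and the scene stay as the last step left them, time stands still between calls to the robot, and variables do not carry over. Pictures are saved under pics/ and viewed, at most 17 in all, crops included, and the job is handed in when it is done.

```bash
ls; mkdir -p pics; python3 - <<'E'
from plant import env
import cv2
s=env.observe();print(s,env.grip_point_offset)
for n in("scene","top"):
    f=env.grab_frame(n);cv2.imwrite(f"pics/{n}0.png",f["frame"]);print(n,[f[k] for k in("fx","fy","cx","cy","xyz","orientation")])
E
```

```text
pics
{'clock': 0.0, 'joint_pos': array([-1.23440095e+00,  2.77165797e-01, -2.79344803e-02,  1.26804650e+00,
        7.80569591e-06,  1.46738817e+00]), 'qd': array([ 0.00056639, -0.00086712,  0.0010734 , -0.00197244, -0.00070537,
       -0.00028585]), 'joint_efforts': array([-3.36683534e-04, -4.45512271e+01,  2.95199221e+01,  1.65992783e-02,
       -1.09952186e-04, -5.17179089e-06]), 'tcp_pos': array([ 0.26581652, -0.56474683,  0.23011414]), 'tcp_rot': array([-1.16771415e-03,  9.75918209e-01,  2.18133601e-01, -1.32720470e-04]), 'wrist_force': array([ 0.42893313, -0.67399971, -0.42945283]), 'moment': array([ 0.00637499,  0.01624548, -0.03097764]), 'grip_force': 0.0, 'grip_width': 0.0852877061552568} 0.0187
scene [465.45731994861205, 465.45731994861205, 327.35624761172954, 198.95381688410646, array([-0.15417729,  0.53069723,  0.98228627]), array([ 0.16801657, -0.39617225,  0.83511086, -0.34264826])]
top [368.76348411268384, 368.76348411268384, 322.75068192538106, 199.5191311563315, array([ 0.38362785, -0.05682633,  0.95201868]), array([-0.08385233,  0.73258485, -0.67063616,  0.08084166])]
```

View pics/scene0.png

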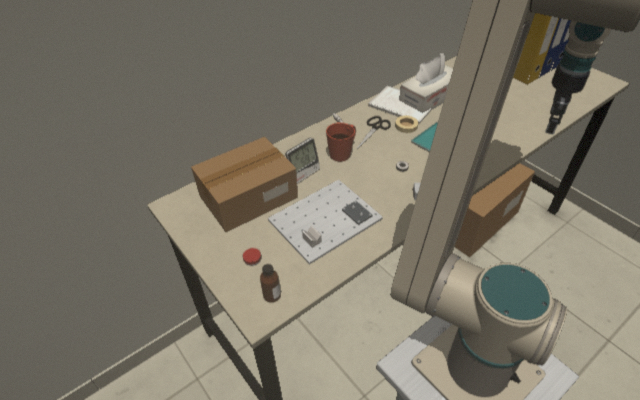

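View pics/top0.png

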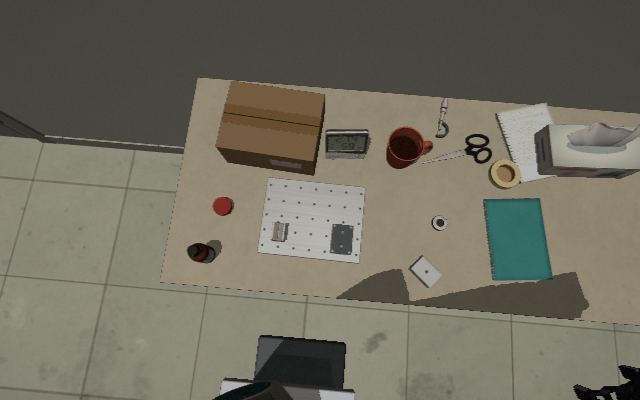

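The top view shows the plate around (312,220), V-block at (280,231) on the left, stud tile at (342,239) on the right, riser at (426,271), ring at (440,222), tin at (222,206) and bottle at (200,252). I'll enlarge it.

```bash
python3 - <<'E'
import cv2
im=cv2.imread("pics/top0.png")
a=cv2.resize(im[170:290,180:380],None,fx=4,fy=4,interpolation=cv2.INTER_CUBIC)
b=cv2.resize(im[200:300,395:475],None,fx=6,fy=6,interpolation=cv2.INTER_CUBIC)
cv2.imwrite("pics/ca.png",a);cv2.imwrite("pics/cb.png",b)
E
```

```text
(no output)
```

View pics/ca.png

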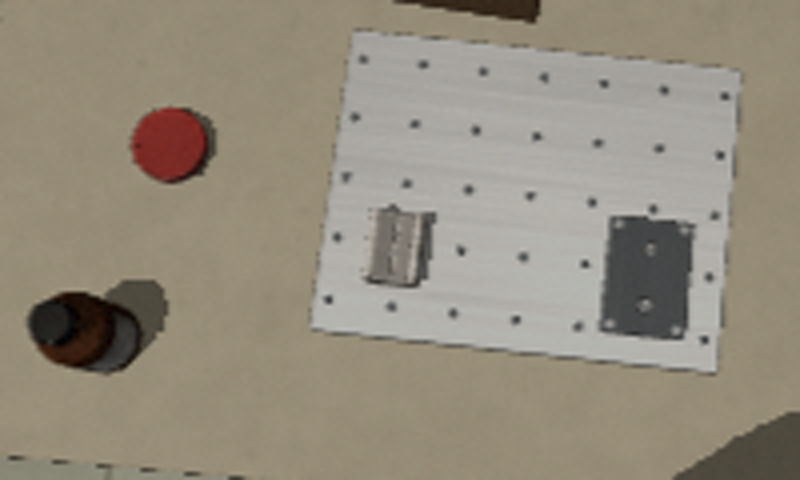

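View pics/cb.png

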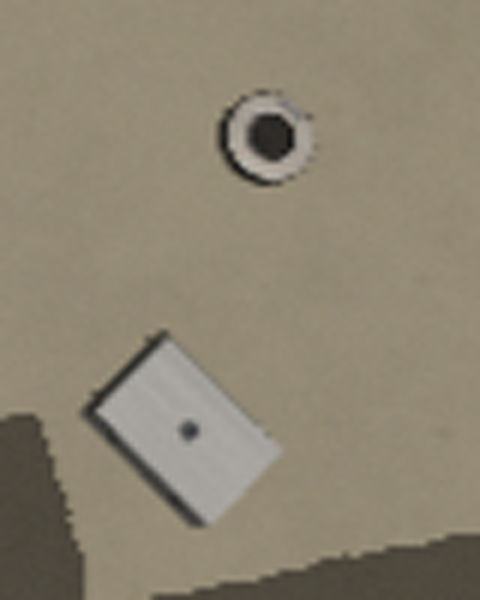

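```bash
cat > h.py <<'E'
import numpy as np
from scipy.spatial.transform import Rotation as R
def Rq(q): return R.from_quat(np.roll(np.array(q,float),-1))
def ray(f,px,z):
    d=Rq(f["orientation"]).apply([(px[0]-f["cx"])/f["fx"],(px[1]-f["cy"])/f["fy"],1.0])
    c=np.array(f["xyz"]); return c+d*(z-c[2])/d[2]
def proj(f,P):
    p=Rq(f["orientation"]).inv().apply(np.array(P)-f["xyz"]); return np.c_[f["cx"]+f["fx"]*p[...,0]/p[...,2],f["cy"]+f["fy"]*p[...,1]/p[...,2]] if p.ndim>1 else (f["cx"]+f["fx"]*p[0]/p[2],f["cy"]+f["fy"]*p[1]/p[2])
def rows(goal,yawdeg=None,s=None):
    """dp,rot needed from the current tool pose to goal TCP, tool down, tool-y axis at world yaw"""
    from plant import env
    s=s or env.observe(); r=Rq(s["tcp_rot"]); p=s["tcp_pos"]
    if yawdeg is None: t=r.as_matrix()[:,1]; yawdeg=np.degrees(np.arctan2(t[1],t[0]))
    a=np.radians(yawdeg); y=np.array([np.cos(a),np.sin(a),0]); z=np.array([0,0,-1.]); x=np.cross(y,z)
    g=R.from_matrix(np.c_[x,y,z]); dr=(r.inv()*g).as_rotvec()
    print("pos",p.round(4),"d tool-share",(r.inv().apply(np.array(goal)-p)/.2).round(3),"level-tool share",(g.inv().apply(np.array(goal)-p)/.2).round(3),"rot share",(dr/(np.pi/2)).round(3))
E
python3 - <<'E'
from h import *
f=dict(fx=368.7635,fy=368.7635,cx=322.7507,cy=199.5191,xyz=[0.38362785,-0.05682633,0.95201868],orientation=[-0.08385233,0.73258485,-0.67063616,0.08084166])
A=lambda u,v,z:ray(f,(180+(u+.5)/4-.5,170+(v+.5)/4-.5),z)
B=lambda u,v,z:ray(f,(395+(u+.5)/6-.5,200+(v+.5)/6-.5),z)
P=[A(u,v,.012) for u,v in((354,30),(742,71),(717,372),(312,330))]
e=lambda a,b:(np.linalg.norm(a-b).round(4),np.degrees(np.arctan2(*(a-b)[[1,0]])).round(2))
pc=np.mean(P,0);print("plate",pc,e(P[0],P[1]),e(P[3],P[2]),e(P[0],P[3]),e(P[1],P[2]))
T=[A(u,v,.020) for u,v in((609,215),(693,223),(684,339),(600,330))]
print("tile",np.mean(T,0),e(T[0],T[1]),e(T[0],T[3]),e(T[1],T[2]))
S=[A(651,249,.03),A(645,305,.03)];print("studs",S,np.mean(S,0),e(*S))
Q=[B(u,v,.03) for u,v in((166,336),(284,450),(208,524),(95,410))]
print("riser",np.mean(Q,0),e(Q[0],Q[1]),e(Q[3],Q[2]),e(Q[0],Q[3]),e(Q[1],Q[2]))
print("ring",B(271,137,.014));print("tin",A(170,144,.019),"bottle cap",A(54,324,.114))
V=[A(u,v,.042) for u,v in((371,207),(421,212),(412,286),(366,281))];print("V",np.mean(V,0))
a=np.radians(e(P[0],P[3])[1]);Rz=np.array([[np.cos(a),-np.sin(a)],[np.sin(a),np.cos(a)]])
for n,p in dict(tile=(-.045,-.08),V=(-.045,.08),tin=(-.045,0),bottle=(-.045+.022+.03+.022,.08)).items():print(n,pc[:2]+Rz@p)
rows([.5,-.3,.15],0)
E
```

```text
plate [ 0.55302559 -0.02075389  0.012     ] (np.float64(0.2586), np.float64(88.85)) (np.float64(0.2572), np.float64(89.18)) (np.float64(0.199), np.float64(-0.69)) (np.float64(0.1975), np.float64(-1.08))
tile [ 0.50737649 -0.09864296  0.02      ] (np.float64(0.0539), np.float64(89.56)) (np.float64(0.0734), np.float64(0.27)) (np.float64(0.0739), np.float64(-0.45))
studs [array([ 0.52343195, -0.0997012 ,  0.03      ]), array([ 0.48801105, -0.09861492,  0.03      ])] [ 0.5057215  -0.09915806  0.03      ] (np.float64(0.0354), np.float64(-1.76))
riser [ 0.44450105 -0.31187341  0.03      ] (np.float64(0.0649), np.float64(49.53)) (np.float64(0.063), np.float64(48.65)) (np.float64(0.0433), np.float64(-40.85)) (np.float64(0.0443), np.float64(-43.33))
ring [ 0.57257979 -0.3490791   0.014     ]
tin [0.56579634 0.2148026  0.019     ] bottle cap [0.43845874 0.23660796 0.114     ]
V [0.5091281 0.0609314 0.042    ]
tile [ 0.50706545 -0.10020618]
V [0.50899225 0.05978222]
tin [ 0.50802885 -0.02021198]
bottle [0.58298688 0.05889107]
pos [ 0.2659 -0.5649  0.2302] d tool-share [ 1.623 -0.699  0.403] level-tool share [1.324 1.171 0.401] rot share [-0.001 -0.001 -0.72 ]
```

```bash
python3 - <<'E'
from h import *
rows([.4445,-.312,.16],-42)
E
```

```text
pos [ 0.2659 -0.5649  0.2302] d tool-share [ 1.346 -0.763  0.353] level-tool share [ 1.537 -0.182  0.351] rot share [-0.001 -0.    -0.253]
```

```bash
python3 -m creep '[{"dp":[0,0,0],"rot":[0,0,-0.085],"fingers":1},{"dp":[0,0,0],"rot":[0,0,-0.084],"fingers":1},{"dp":[0,0,0],"rot":[0,0,-0.084],"fingers":1},{"dp":[0.2,-0.02,0.05],"rot":[0,0,0],"fingers":1},{"dp":[0.22,-0.03,0.05],"rot":[0,0,0],"fingers":1}]'
python3 -m creep '[{"dp":[0.22,-0.03,0.05],"rot":[0,0,0],"fingers":1},{"dp":[0.22,-0.03,0.05],"rot":[0,0,0],"fingers":1},{"dp":[0.22,-0.03,0.05],"rot":[0,0,0],"fingers":1},{"dp":[0.22,-0.02,0.05],"rot":[0,0,0],"fingers":1},{"dp":[0.23,-0.02,0.05],"rot":[0,0,0],"fingers":1}]'
python3 -m creep '[{"dp":[0,0,0],"rot":[0,0,0],"fingers":1},{"dp":[0,0,0],"rot":[0,0,0],"fingers":1}]'
python3 - <<'E'
from h import *
from plant import env
import cv2
rows([.4445,-.312,.16],-42)
f=env.grab_frame("wrist");cv2.imwrite("pics/w1.png",f["frame"]);print({k:f[k] for k in f if k!="frame"})
print(proj(f,[[.4445,-.312,.03],[.5726,-.3491,.014]]))
E
```

```text
clock: 0.72
tcp_pos: [0.315, -0.4959, 0.2105]
tcp_rot: [-0.0, 0.914, 0.406, 0.0]
wrist_force: [0.6, 0.7, -0.2]
grip_width: 0.0855
grip_force: 0.0
clock: 1.35
tcp_pos: [0.4446, -0.3127, 0.1606]
tcp_rot: [-0.0, 0.914, 0.406, -0.0]
wrist_force: [0.2, -0.7, -0.0]
grip_width: 0.0853
grip_force: 0.0
clock: 1.6
tcp_pos: [0.444, -0.3142, 0.1611]
tcp_rot: [-0.0, 0.914, 0.407, -0.0]
wrist_force: [-0.4, -0.1, -0.1]
grip_width: 0.0855
grip_force: 0.0
pos [ 0.444  -0.3142  0.1611] d tool-share [ 0.01  -0.006  0.006] level-tool share [ 0.01  -0.006  0.006] rot share [-0.  0. -0.]
{'fx': 356.95185290447165, 'fy': 356.95185290447165, 'cx': 324.24995578904594, 'cy': 201.982331677092, 'xyz': array([ 0.5011173 , -0.25367703,  0.30422956]), 'orientation': array([ 0.15346145,  0.92074098, -0.35379811, -0.05926657])}
[[320.70747091 186.78655932]
 [472.57780065 110.28713302]]
```

View pics/w1.png

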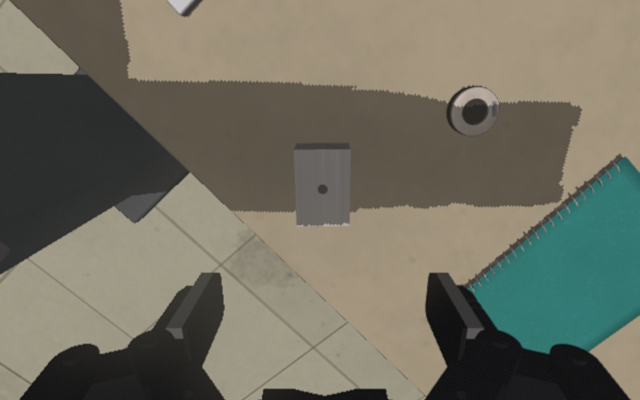

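The wrist view shows the riser top with its centre dot at (322.5,189), its sides almost vertical (x from 294.5 to 350.5), and the ring centred at (474,111). Both are within 2 px of prediction.

```bash
python3 - <<'E'
from h import *
f={'fx': 356.95185290447165, 'fy': 356.95185290447165, 'cx': 324.24995578904594, 'cy': 201.982331677092, 'xyz': np.array([ 0.5011173 , -0.25367703,  0.30422956]), 'orientation': np.array([ 0.15346145,  0.92074098, -0.35379811, -0.05926657])}
r=ray(f,(322.5,189),.03);print("riser",r,"ring",ray(f,(474,111),.014))
L=[ray(f,p,.03) for p in((295,151),(295.5,226),(350.5,151),(350,226))]
for a,b in((0,1),(2,3)):print(np.degrees(np.arctan2(*(L[a]-L[b])[[1,0]])),np.linalg.norm(L[a]-L[b]))
print(np.mean(L,0)); rows([r[0],r[1],.007],-42)
E
```

```text
riser [ 0.44432452 -0.31433288  0.03      ] ring [ 0.57312276 -0.35030843  0.014     ]
46.811249583538434 0.06285991654891178
48.944120126154594 0.06285077124891093
[ 0.44400358 -0.31498535  0.03      ]
pos [ 0.444  -0.3147  0.1614] d tool-share [ 0.003 -0.     0.772] level-tool share [ 0.003 -0.     0.772] rot share [ 0.     0.    -0.001]
```

```bash
python3 -m creep '[{"dp":[0,0,0.22],"rot":[0,0,0],"fingers":1},{"dp":[0,0,0.22],"rot":[0,0,0],"fingers":1},{"dp":[0,0,0.18],"rot":[0,0,0],"fingers":1},{"dp":[0,0,0.1],"rot":[0,0,0],"fingers":1},{"dp":[0,0,0.05],"rot":[0,0,0],"fingers":1}]'
python3 -m creep '[{"dp":[0,0,0],"rot":[0,0,0],"fingers":1},{"dp":[0,0,0],"rot":[0,0,0],"fingers":0.4},{"dp":[0,0,0],"rot":[0,0,0],"fingers":0.3},{"dp":[0,0,0],"rot":[0,0,0],"fingers":0.3},{"dp":[0,0,0],"rot":[0,0,0],"fingers":0.3}]'
python3 -m creep '[{"dp":[0,0,0],"rot":[0,0,0],"fingers":0.3},{"dp":[0,0,0],"rot":[0,0,0],"fingers":0.3},{"dp":[0,0,0],"rot":[0,0,0],"fingers":0.3}]'
```

```text
clock: 2.28
tcp_pos: [0.4431, -0.3149, 0.0063]
tcp_rot: [-0.001, 0.914, 0.406, -0.0]
wrist_force: [-0.1, 0.3, 0.3]
grip_width: 0.0852
grip_force: 0.0
clock: 2.9
tcp_pos: [0.445, -0.3148, 0.0085]
tcp_rot: [0.001, 0.914, 0.407, 0.0]
wrist_force: [-0.8, 0.0, 7.5]
grip_width: 0.0432
grip_force: 63.8
clock: 3.28
tcp_pos: [0.445, -0.3148, 0.0085]
tcp_rot: [0.001, 0.914, 0.407, 0.0]
wrist_force: [-0.8, 0.6, 6.5]
grip_width: 0.0428
grip_force: 63.8
```

```bash
python3 -m creep '[{"dp":[0,0,-0.05],"rot":[0,0,0],"fingers":0.3},{"dp":[0,0,-0.15],"rot":[0,0,0],"fingers":0.3},{"dp":[0,0,-0.2],"rot":[0,0,0],"fingers":0.3},{"dp":[0,0,-0.2],"rot":[0,0,0],"fingers":0.3},{"dp":[0,0,0],"rot":[0,0,0],"fingers":0.3}]'
python3 - <<'E'
from h import *
rows([.43,-.1,.13],-90.8)
E
```

```text
clock: 3.9
tcp_pos: [0.4465, -0.3161, 0.1312]
tcp_rot: [0.004, 0.914, 0.407, 0.002]
wrist_force: [0.1, -0.5, -3.1]
grip_width: 0.0427
grip_force: 63.0
pos [ 0.4465 -0.3161  0.1312] d tool-share [ 0.747 -0.785 -0.   ] level-tool share [-0.098 -1.079  0.006] rot share [ 0.005 -0.002  0.542]
```

```bash
python3 -m creep '[{"dp":[0,0,0],"rot":[0,0,0.09],"fingers":0.3},{"dp":[0,0,0],"rot":[0,0,0.09],"fingers":0.3},{"dp":[0,0,0],"rot":[0,0,0.09],"fingers":0.3},{"dp":[0,0,0],"rot":[0,0,0.09],"fingers":0.3},{"dp":[0,0,0],"rot":[0,0,0.09],"fingers":0.3}]'
python3 -m creep '[{"dp":[0,0,0],"rot":[0.005,-0.002,0.092],"fingers":0.3},{"dp":[-0.02,-0.2,0],"rot":[0,0,0],"fingers":0.3},{"dp":[-0.02,-0.2,0],"rot":[0,0,0],"fingers":0.3},{"dp":[-0.02,-0.2,0],"rot":[0,0,0],"fingers":0.3},{"dp":[-0.02,-0.2,0],"rot":[0,0,0],"fingers":0.3}]'
python3 -m creep '[{"dp":[-0.02,-0.17,0],"rot":[0,0,0],"fingers":0.3},{"dp":[0,-0.1,0],"rot":[0,0,0],"fingers":0.3},{"dp":[0,0,0],"rot":[0,0,0],"fingers":0.3},{"dp":[0,0,0],"rot":[0,0,0],"fingers":0.3}]'
python3 - <<'E'
from h import *
from plant import env
import cv2,json
rows([.506,-.0995,.13],-90.8)
f=env.grab_frame("wrist");im=f["frame"];print({k:f[k] for k in f if k!="frame"})
f["frame"]=0;print(proj(f,[[.524,-.0997,.03],[.488,-.0992,.03],[.445,-.1,.035]]))
cv2.imwrite("pics/w2.png",im)
E
```

```text
clock: 4.53
tcp_pos: [0.443, -0.313, 0.1255]
tcp_rot: [-0.001, 0.998, 0.063, -0.001]
wrist_force: [-0.2, 0.4, -1.9]
grip_width: 0.0427
grip_force: 62.9
clock: 5.15
tcp_pos: [0.4289, -0.152, 0.1271]
tcp_rot: [-0.005, 1.0, -0.007, -0.003]
wrist_force: [-0.1, 0.8, -2.5]
grip_width: 0.043
grip_force: 62.9
clock: 5.65
tcp_pos: [0.4268, -0.1, 0.1283]
tcp_rot: [-0.004, 1.0, -0.007, -0.002]
wrist_force: [0.4, -0.2, -1.3]
grip_width: 0.0428
grip_force: 62.9
pos [ 0.4268 -0.1     0.1283] d tool-share [ 0.396 -0.008 -0.01 ] level-tool share [ 0.396 -0.008 -0.008] rot share [-0.005  0.003 -0.   ]
{'fx': 356.95185290447165, 'fy': 356.95185290447165, 'cx': 324.24995578904594, 'cy': 201.982331677092, 'xyz': array([ 0.51215162, -0.10403662,  0.27107162]), 'orientation': array([-0.11421407, -0.69248016,  0.70187652,  0.12163766])}
[[320.1815517   57.74691816]
 [320.43868109 116.49714461]
 [322.62113925 181.305476  ]]
```

View pics/w2.png

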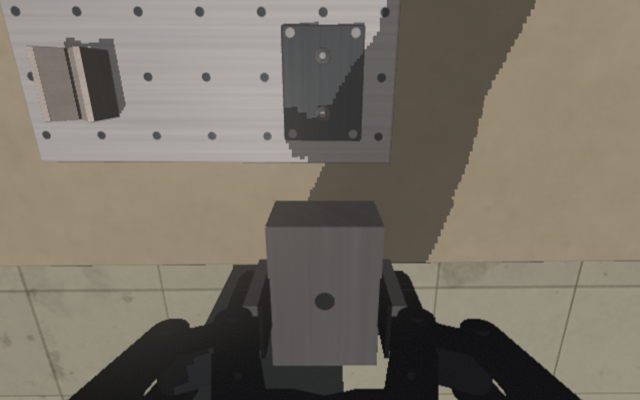

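The wrist view shows the riser held square with its top dot at (325,301), front corners at (267,226) and (383,226), and the stud tips at (322,56) and (322,115).

```bash
python3 - <<'E'
from h import *
f={'fx': 356.95185290447165, 'fy': 356.95185290447165, 'cx': 324.24995578904594, 'cy': 201.982331677092, 'xyz': np.array([ 0.51215162, -0.10403662,  0.27107162]), 'orientation': np.array([-0.11421407, -0.69248016,  0.70187652,  0.12163766])}
s=[ray(f,(322,56),.03),ray(f,(322,115),.03)];print(s,np.mean(s,0))
for z in(.148,.15,.152):
  h=ray(f,(325,301),z);c=[ray(f,p,z) for p in((267,226),(383,226))];print(z,h,np.linalg.norm(c[0]-c[1]),np.degrees(np.arctan2(*(c[0]-c[1])[[1,0]])), (c[0]+c[1])[0:2]/2)
T=[ray(f,p,.02) for p in((283,25),(364,25),(362,140),(284,138))];print(np.mean(T,0))
E
```

```text
[array([ 0.52499766, -0.1008573 ,  0.03      ]), array([ 0.48895009, -0.10024705,  0.03      ])] [ 0.50697388 -0.10055217  0.03      ]
0.148 [ 0.42692451 -0.10207243  0.148     ] 0.0433699818411604 89.34730617934486 [ 0.45979008 -0.10250684]
0.15 [ 0.42830951 -0.10210435  0.15      ] 0.042665189268491575 89.34730617934495 [ 0.46064099 -0.1025317 ]
0.152 [ 0.42969451 -0.10213627  0.152     ] 0.041960396695822744 89.3473061793449 [ 0.4614919  -0.10255656]
[ 0.50765269 -0.10123991  0.02      ]
```

```bash
python3 -m creep '[{"dp":[0.1,0,0],"rot":[-0.005,0.003,0],"fingers":0.3},{"dp":[0.15,0,0],"rot":[0,0,0],"fingers":0.3},{"dp":[0.145,0,0],"rot":[0,0,0],"fingers":0.3},{"dp":[0,0,0.15],"rot":[0,0,0],"fingers":0.3},{"dp":[0,0,0.15],"rot":[0,0,0],"fingers":0.3}]'
python3 -m creep '[{"dp":[0,0,0.1],"rot":[0,0,0],"fingers":0.3},{"dp":[0,0,0],"rot":[0,0,0],"fingers":0.3},{"dp":[0,0,0],"rot":[0,0,0],"fingers":0.3},{"dp":[0,0,0],"rot":[0,0,0],"fingers":0.3}]'
python3 - <<'E'
from h import *
from plant import env
import cv2
rows([.506,-.0998,.0285],-90.8)
f=env.grab_frame("wrist");cv2.imwrite("pics/w3.png",f["frame"]);print(f["xyz"],f["orientation"])
f=env.grab_frame("scene");cv2.imwrite("pics/s3.png",f["frame"])
E
```

```text
clock: 6.32
tcp_pos: [0.5093, -0.102, 0.0687]
tcp_rot: [0.001, 1.0, -0.007, 0.002]
wrist_force: [-0.3, -0.6, -2.0]
grip_width: 0.0425
grip_force: 62.9
clock: 6.82
tcp_pos: [0.5079, -0.1016, 0.0502]
tcp_rot: [0.001, 1.0, -0.007, 0.002]
wrist_force: [0.1, -0.1, -2.4]
grip_width: 0.0431
grip_force: 62.8
pos [ 0.5079 -0.1016  0.0502] d tool-share [-0.01  -0.009  0.109] level-tool share [-0.01  -0.009  0.109] rot share [ 0.001 -0.002 -0.   ]
[ 0.59203405 -0.10433004  0.19370638] [-0.11428843 -0.69240531  0.70295035  0.11564533]
```

```bash
python3 -m creep '[{"dp":[-0.007,-0.005,0.02],"rot":[0,0,0],"fingers":0.3},{"dp":[0,0,0.02],"rot":[0,0,0],"fingers":0.3},{"dp":[0,0,0.015],"rot":[0,0,0],"fingers":0.3},{"dp":[0,0,0.01],"rot":[0,0,0],"fingers":0.3},{"dp":[0,0,0],"rot":[0,0,0],"fingers":0.3}]'
python3 -m creep '[{"dp":[0,0,0.015],"rot":[0,0,0],"fingers":0.3},{"dp":[0,0,0.01],"rot":[0,0,0],"fingers":0.3},{"dp":[0,0,0],"rot":[0,0,0],"fingers":0.3}]'
```

```text
clock: 7.55
tcp_pos: [0.5048, -0.1, 0.0357]
tcp_rot: [0.0, 1.0, -0.007, 0.0]
wrist_force: [-0.9, 1.0, -1.9]
grip_width: 0.0427
grip_force: 62.8
clock: 7.92
tcp_pos: [0.5048, -0.0999, 0.0308]
tcp_rot: [0.0, 1.0, -0.007, 0.0]
wrist_force: [-1.2, 0.4, -1.7]
grip_width: 0.0426
grip_force: 62.8
```

```bash
python3 -m creep '[{"dp":[0,0,0.01],"rot":[0,0,0],"fingers":0.3},{"dp":[0,0,0],"rot":[0,0,0],"fingers":0.3}]'
python3 -m creep '[{"dp":[0,0,0.01],"rot":[0,0,0],"fingers":0.3},{"dp":[0,0,0],"rot":[0,0,0],"fingers":0.3}]'
```

```text
clock: 8.18
tcp_pos: [0.5049, -0.1, 0.0289]
tcp_rot: [0.0, 1.0, -0.007, 0.0]
wrist_force: [1.0, 0.4, -2.0]
grip_width: 0.0428
grip_force: 62.8
clock: 8.43
tcp_pos: [0.5051, -0.1, 0.0285]
tcp_rot: [0.0, 1.0, -0.007, 0.0]
wrist_force: [-4.6, 1.3, 10.1]
grip_width: 0.0425
grip_force: 64.3
```

```bash
python3 -m creep '[{"dp":[0,0,0],"rot":[0,0,0],"fingers":0.6},{"dp":[0,0,0],"rot":[0,0,0],"fingers":0.8},{"dp":[0,0,0],"rot":[0,0,0],"fingers":0.8},{"dp":[0,0,-0.05],"rot":[0,0,0],"fingers":0.8},{"dp":[0,0,-0.15],"rot":[0,0,0],"fingers":0.8}]'
python3 -m creep '[{"dp":[0,0,-0.2],"rot":[0,0,0],"fingers":0.7},{"dp":[0,0.15,-0.1],"rot":[0,0,0],"fingers":0.7},{"dp":[0.05,0.25,0],"rot":[0,0,0],"fingers":0.7},{"dp":[0.05,0.25,0],"rot":[0,0,0],"fingers":0.7},{"dp":[0,0.2,0],"rot":[0,0,0],"fingers":0.7}]'
python3 -m creep '[{"dp":[0,0.2,0],"rot":[0,0,0],"fingers":0.7},{"dp":[0,0.1,0],"rot":[0,0,0],"fingers":0.7},{"dp":[0,0,0],"rot":[0,0,0],"fingers":0.7},{"dp":[0,0,0],"rot":[0,0,0],"fingers":0.7}]'
python3 - <<'E'
from h import *
from plant import env
import cv2
rows([.573,-.350,.10])
f=env.grab_frame("wrist");cv2.imwrite("pics/w4.png",f["frame"]);print({k:f[k] for k in f if k!="frame"}, proj(f,[[.573,-.35,.014]]))
g=env.grab_frame("top");c=cv2.resize(g["frame"][205:265,310:390],None,fx=8,fy=8,interpolation=cv2.INTER_CUBIC);cv2.imwrite("pics/t4.png",c)
E
```

```text
clock: 9.05
tcp_pos: [0.5033, -0.0995, 0.0663]
tcp_rot: [-0.0, 1.0, -0.007, -0.001]
wrist_force: [0.2, 0.5, 0.0]
grip_width: 0.0682
grip_force: 0.0
clock: 9.68
tcp_pos: [0.5234, -0.2725, 0.1281]
tcp_rot: [0.001, 1.0, -0.007, 0.001]
wrist_force: [0.7, 0.6, 1.1]
grip_width: 0.0596
grip_force: 0.0
clock: 10.18
tcp_pos: [0.5214, -0.3288, 0.127]
tcp_rot: [-0.001, 1.0, -0.007, 0.0]
wrist_force: [-0.3, 0.3, -0.3]
grip_width: 0.0597
grip_force: 0.0
pos [ 0.5214 -0.3288  0.127 ] d tool-share [0.26  0.103 0.135] level-tool share [0.26  0.103 0.135] rot share [-0.001 -0.    -0.   ]
{'fx': 356.95185290447165, 'fy': 356.95185290447165, 'cx': 324.24995578904594, 'cy': 201.982331677092, 'xyz': array([ 0.60598576, -0.33174307,  0.27015043]), 'orientation': array([-0.1147661 , -0.69271476,  0.70225774,  0.117512  ])} [[351.24825637 128.54224013]]
```

View pics/w4.png

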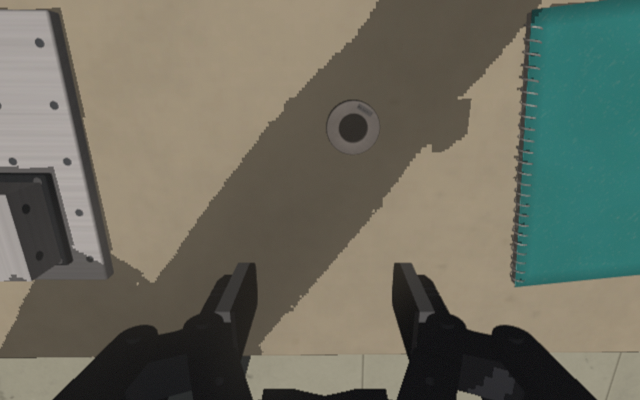

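View pics/t4.png

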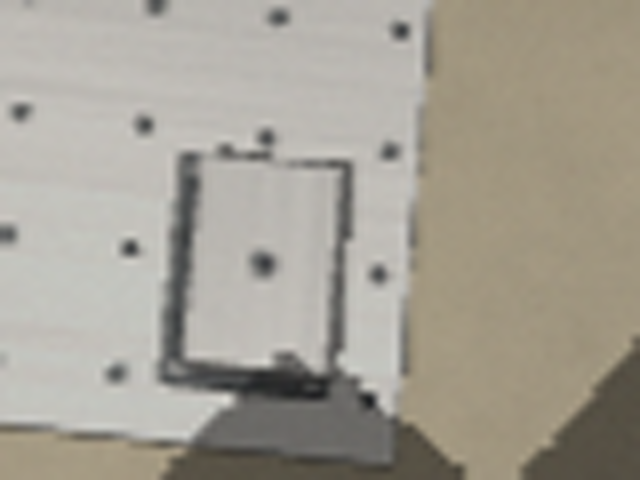

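Riser sits square inside the tile outline (dot at (262,264) in the crop). Ring top centre is at (353,126.5) in the wrist view.

```bash
python3 - <<'E'
from h import *
f={'fx': 356.95185290447165, 'fy': 356.95185290447165, 'cx': 324.24995578904594, 'cy': 201.982331677092, 'xyz': np.array([ 0.60598576, -0.33174307,  0.27015043]), 'orientation': np.array([-0.1147661 , -0.69271476,  0.70225774,  0.117512  ])}
r=ray(f,(353,126.5),.014);print("ring",r);rows([r[0],r[1],.005])
f=dict(fx=368.7635,fy=368.7635,cx=322.7507,cy=199.5191,xyz=[0.38362785,-0.05682633,0.95201868],orientation=[-0.08385233,0.73258485,-0.67063616,0.08084166])
B=lambda u,v,z:ray(f,(310+(u+.5)/8-.5,205+(v+.5)/8-.5),z)
print(B(262,264,.05), np.mean([B(u,v,.05) for u,v in((198,157),(350,163),(330,378),(183,365))],0))
E
```

```text
ring [ 0.57440949 -0.35122354  0.014     ]
pos [ 0.5215 -0.3286  0.127 ] d tool-share [0.266 0.11  0.61 ] level-tool share [0.266 0.11  0.61 ] rot share [-0. -0. -0.]
[ 0.50636637 -0.0996749   0.05      ] [ 0.50618972 -0.10070599  0.05      ]
```

```bash
python3 -m creep '[{"dp":[0.14,0.05,0],"rot":[0,0,0],"fingers":0.7},{"dp":[0.124,0.058,0],"rot":[0,0,0],"fingers":0.7},{"dp":[0,0,0.2],"rot":[0,0,0],"fingers":0.7},{"dp":[0,0,0.2],"rot":[0,0,0],"fingers":0.7},{"dp":[0,0,0.15],"rot":[0,0,0],"fingers":0.7}]'
python3 -m creep '[{"dp":[0,0,0.03],"rot":[0,0,0],"fingers":0.6},{"dp":[0,0,0.02],"rot":[0,0,0],"fingers":0.57},{"dp":[0,0,0],"rot":[0,0,0],"fingers":0.57},{"dp":[0,0,0],"rot":[0,0,0],"fingers":0.57}]'
python3 - <<'E'
from h import *
from plant import env
import cv2
rows([.574,-.3508,.0])
f=env.grab_frame("wrist");cv2.imwrite("pics/w5.png",f["frame"][180:400,160:480])
E
```

```text
clock: 10.9
tcp_pos: [0.5736, -0.3505, 0.0153]
tcp_rot: [-0.001, 1.0, -0.006, -0.0]
wrist_force: [0.2, -0.3, 0.1]
grip_width: 0.0595
grip_force: 0.0
clock: 11.4
tcp_pos: [0.5752, -0.3533, 0.0087]
tcp_rot: [0.001, 1.0, -0.007, 0.002]
wrist_force: [-0.1, 0.2, 0.7]
grip_width: 0.0487
grip_force: 0.0
pos [ 0.5752 -0.3533  0.0087] d tool-share [-0.006 -0.012  0.044] level-tool share [-0.006 -0.012  0.044] rot share [ 0.001 -0.002  0.   ]
```

View pics/w5.png

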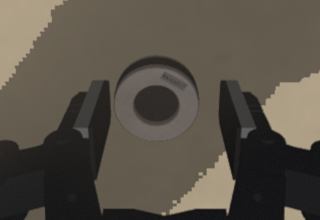

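```bash
python3 -m creep '[{"dp":[-0.006,-0.012,0.02],"rot":[0,-0.001,0],"fingers":0.57},{"dp":[0,0,0.01],"rot":[0,0,0],"fingers":0.57},{"dp":[0,0,0],"rot":[0,0,0],"fingers":0.57},{"dp":[0,0,0],"rot":[0,0,0],"fingers":0.57}]'
python3 -m creep '[{"dp":[0,0,0],"rot":[0,0,0],"fingers":0.35},{"dp":[0,0,0],"rot":[0,0,0],"fingers":0.35},{"dp":[0,0,0],"rot":[0,0,0],"fingers":0.35},{"dp":[0,0,0],"rot":[0,0,0],"fingers":0.35}]'
```

```text
clock: 11.95
tcp_pos: [0.573, -0.3502, 0.0011]
tcp_rot: [0.0, 1.0, -0.007, -0.0]
wrist_force: [-0.4, 0.0, -0.5]
grip_width: 0.0491
grip_force: 0.0
clock: 12.45
tcp_pos: [0.5734, -0.3504, 0.0016]
tcp_rot: [0.0, 1.0, -0.007, 0.0]
wrist_force: [0.1, 0.6, 4.0]
grip_width: 0.0349
grip_force: 60.3
```

```bash
python3 -m creep '[{"dp":[0,0,-0.05],"rot":[0,0,0],"fingers":0.35},{"dp":[0,0,-0.15],"rot":[0,0,0],"fingers":0.35},{"dp":[0,0,-0.2],"rot":[0,0,0],"fingers":0.35},{"dp":[0,0,-0.2],"rot":[0,0,0],"fingers":0.35},{"dp":[0,0,0],"rot":[0,0,0],"fingers":0.35}]'
python3 - <<'E'
from h import *
from plant import env
import cv2
rows([.506,-.1,.13],-90.8)
f=env.grab_frame("wrist");cv2.imwrite("pics/w6.png",f["frame"][180:400,160:480]);print(f["xyz"],f["orientation"])
E
```

```text
clock: 13.08
tcp_pos: [0.5756, -0.3521, 0.1256]
tcp_rot: [0.003, 1.0, -0.007, 0.003]
wrist_force: [0.5, 0.1, -1.0]
grip_width: 0.0348
grip_force: 60.1
pos [ 0.5756 -0.3521  0.1256] d tool-share [-0.366 -1.255 -0.031] level-tool share [-0.366 -1.255 -0.022] rot share [ 0.003 -0.004 -0.   ]
[ 0.65947867 -0.35421665  0.26927059] [-0.11490629 -0.6923754   0.70324074  0.11342531]
```

View pics/w6.png

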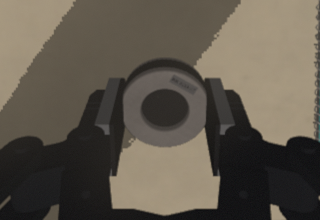

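```bash
python3 - <<'E'
from h import *
f={'fx': 356.95185290447165, 'fy': 356.95185290447165, 'cx': 324.24995578904594, 'cy': 201.982331677092,'xyz':np.array([0.65947867,-0.35421665,0.26927059]),'orientation':np.array([-0.11490629,-0.6923754,0.70324074,0.11342531])}
r=ray(f,(324.5,286.5),.138);print(r-np.array([.5756,-.3521,.1256]))
E
```

```text
[ 0.0021601  -0.00160745  0.0124    ]
```

```bash
python3 -m creep '[{"dp":[-0.04,-0.15,0],"rot":[0.003,-0.004,0],"fingers":0.35},{"dp":[-0.08,-0.25,0],"rot":[0,0,0],"fingers":0.35},{"dp":[-0.08,-0.25,0],"rot":[0,0,0],"fingers":0.35},{"dp":[-0.08,-0.25,0],"rot":[0,0,0],"fingers":0.35},{"dp":[-0.06,-0.2,0],"rot":[0,0,0],"fingers":0.35}]'
python3 -m creep '[{"dp":[-0.03,-0.15,0],"rot":[0,0,0],"fingers":0.35},{"dp":[0,0,0.15],"rot":[0,0,0],"fingers":0.35},{"dp":[0,0,0.1],"rot":[0,0,0],"fingers":0.35},{"dp":[0,0,0],"rot":[0,0,0],"fingers":0.35},{"dp":[0,0,0],"rot":[0,0,0],"fingers":0.35}]'
python3 - <<'E'
from h import *
rows([.5045,-.1003,.0520],-90.8)
E
```

```text
clock: 13.75
tcp_pos: [0.5053, -0.1267, 0.1201]
tcp_rot: [-0.003, 1.0, -0.007, -0.006]
wrist_force: [0.4, 0.2, -1.5]
grip_width: 0.035
grip_force: 60.2
clock: 14.38
tcp_pos: [0.5019, -0.0989, 0.0722]
tcp_rot: [-0.002, 1.0, -0.007, -0.004]
wrist_force: [-0.8, -0.6, -0.5]
grip_width: 0.035
grip_force: 60.2
pos [ 0.5019 -0.0989  0.0722] d tool-share [0.014 0.007 0.101] level-tool share [0.013 0.007 0.101] rot share [-0.003  0.005 -0.   ]
```

```bash
python3 -m creep '[{"dp":[0.013,0.007,0.03],"rot":[-0.003,0.005,0],"fingers":0.35},{"dp":[0,0,0.04],"rot":[0,0,0],"fingers":0.35},{"dp":[0,0,0.01],"rot":[0,0,0],"fingers":0.35},{"dp":[0,0,0],"rot":[0,0,0],"fingers":0.35},{"dp":[0,0,0],"rot":[0,0,0],"fingers":0.35}]'
python3 - <<'E'
from h import *
rows([.5045,-.1003,.0518],-90.8)
E
```

```text
clock: 15.0
tcp_pos: [0.5051, -0.1004, 0.0567]
tcp_rot: [0.0, 1.0, -0.007, 0.001]
wrist_force: [-0.2, -0.8, -1.0]
grip_width: 0.0348
grip_force: 60.2
pos [ 0.5051 -0.1004  0.0567] d tool-share [-0.003 -0.     0.024] level-tool share [-0.003 -0.     0.024] rot share [ 0.    -0.001 -0.   ]
```

```bash
python3 -m creep '[{"dp":[-0.003,0,0.012],"rot":[0,0,0],"fingers":0.35},{"dp":[0,0,0.01],"rot":[0,0,0],"fingers":0.35},{"dp":[0,0,0],"rot":[0,0,0],"fingers":0.35},{"dp":[0,0,0],"rot":[0,0,0],"fingers":0.35}]'
python3 -m creep '[{"dp":[0,0,0.004],"rot":[0,0,0],"fingers":0.35},{"dp":[0,0,0],"rot":[0,0,0],"fingers":0.35},{"dp":[0,0,0],"rot":[0,0,0],"fingers":0.35}]'
```

```text
clock: 15.5
tcp_pos: [0.5043, -0.1003, 0.0521]
tcp_rot: [0.0, 1.0, -0.007, 0.0]
wrist_force: [-0.2, -0.4, -1.9]
grip_width: 0.0356
grip_force: 60.2
clock: 15.88
tcp_pos: [0.5045, -0.1004, 0.0516]
tcp_rot: [0.0, 1.0, -0.007, 0.001]
wrist_force: [0.0, 0.4, 2.1]
grip_width: 0.0349
grip_force: 60.5
```

```bash
python3 -m creep '[{"dp":[0,0,0],"rot":[0,0,0],"fingers":0.5},{"dp":[0,0,0],"rot":[0,0,0],"fingers":0.6},{"dp":[0,0,0],"rot":[0,0,0],"fingers":0.7},{"dp":[0,0,-0.05],"rot":[0,0,0],"fingers":0.7},{"dp":[0,0,-0.15],"rot":[0,0,0],"fingers":0.7}]'
python3 -m creep '[{"dp":[0,0,-0.2],"rot":[0,0,0],"fingers":0.7},{"dp":[0,-0.1,-0.2],"rot":[0,0,0],"fingers":0.7},{"dp":[0,-0.3,0],"rot":[0,0,0],"fingers":0.8},{"dp":[0,-0.3,0],"rot":[0,0,0],"fingers":0.8},{"dp":[0,-0.3,0],"rot":[0,0,0],"fingers":0.8}]'
python3 -m creep '[{"dp":[0,-0.3,0],"rot":[0,0,0],"fingers":0.8},{"dp":[0,-0.25,0],"rot":[0,0,0],"fingers":0.8},{"dp":[0,0,0],"rot":[0,0,0],"fingers":0.8},{"dp":[0,0,0],"rot":[0,0,0],"fingers":0.8}]'
python3 - <<'E'
from h import *
from plant import env
import cv2
rows([.566,.215,.0])
f=env.grab_frame("wrist");cv2.imwrite("pics/w7.png",f["frame"]);print({k:f[k] for k in f if k!="frame"},proj(f,[[.566,.215,.019]]))
g=env.grab_frame("top");c=cv2.resize(g["frame"][205:265,310:390],None,fx=5,fy=5,interpolation=cv2.INTER_CUBIC);w=f["frame"].copy();w[100:400,0:400]=c;cv2.imwrite("pics/t7.png",w)
E
```

```text
clock: 16.5
tcp_pos: [0.5026, -0.0998, 0.0907]
tcp_rot: [-0.0, 1.0, -0.007, -0.001]
wrist_force: [-0.0, 0.7, -0.4]
grip_width: 0.0598
grip_force: 0.0
clock: 17.12
tcp_pos: [0.5073, 0.0801, 0.1724]
tcp_rot: [-0.009, 1.0, 0.01, 0.001]
wrist_force: [0.2, -0.6, -0.2]
grip_width: 0.0686
grip_force: 0.0
clock: 17.62
tcp_pos: [0.5075, 0.1313, 0.1745]
tcp_rot: [-0.029, 0.998, 0.049, -0.001]
wrist_force: [1.7, 0.3, -0.1]
grip_width: 0.0684
grip_force: 0.0
pos [0.5075 0.1313 0.1745] d tool-share [ 0.332 -0.336  0.894] level-tool share [ 0.332 -0.388  0.872] rot share [-0.037  0.     0.   ]
{'fx': 356.95185290447165, 'fy': 356.95185290447165, 'cx': 324.24995578904594, 'cy': 201.982331677092, 'xyz': array([0.59266093, 0.12945234, 0.31736752]), 'orientation': array([ 0.10203872,  0.73350858, -0.65886567, -0.13209575])} [[239.00005566 103.10998565]]
```

View pics/t7.png

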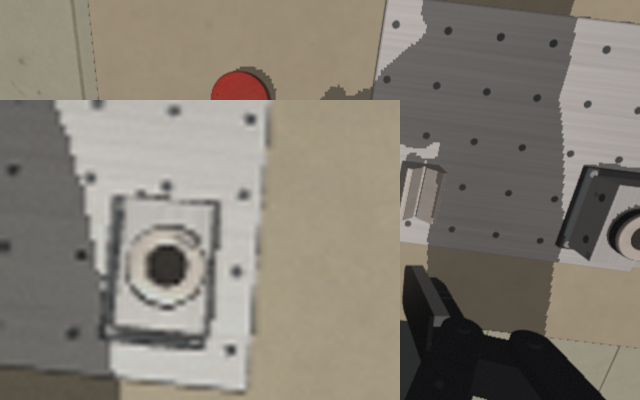

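Inset shows ring centred on the riser (165,266) vs riser centre (164,265). But the arm got stuck and tilted; check the joints.

```bash
python3 - <<'E'
from h import *
from plant import env
s=env.observe();print(s["joint_pos"].round(3),s["tcp_pos"],s["tcp_rot"].round(3))
for y in(-91,89,-60,60,0,-30,30,-120): print(y);rows([.566,.215,.1],y)
E
```

```text
[ 0.096  0.133 -0.329  1.108  0.059  3.141] [0.50750181 0.13106931 0.17432446] [-0.029  0.998  0.049 -0.002]
-91
pos [0.5075 0.1311 0.1743] d tool-share [ 0.332 -0.367  0.394] level-tool share [ 0.285 -0.425  0.372] rot share [-0.038  0.002  0.073]
89
pos [0.5075 0.1311 0.1743] d tool-share [ 0.332 -0.367  0.394] level-tool share [-0.285  0.425  0.372] rot share [-0.004 -0.057 -1.926]
-60
pos [0.5075 0.1311 0.1743] d tool-share [ 0.332 -0.367  0.394] level-tool share [ 0.463 -0.217  0.372] rot share [-0.037 -0.008 -0.271]
60
pos [0.5075 0.1311 0.1743] d tool-share [ 0.332 -0.367  0.394] level-tool share [-0.043  0.51   0.372] rot share [-0.015 -0.047 -1.604]
0
pos [0.5075 0.1311 0.1743] d tool-share [ 0.332 -0.367  0.394] level-tool share [0.42  0.292 0.372] rot share [-0.031 -0.028 -0.938]
-30
pos [0.5075 0.1311 0.1743] d tool-share [ 0.332 -0.367  0.394] level-tool share [0.51  0.043 0.372] rot share [-0.035 -0.018 -0.605]
30
pos [0.5075 0.1311 0.1743] d tool-share [ 0.332 -0.367  0.394] level-tool share [0.217 0.463 0.372] rot share [-0.024 -0.037 -1.271]
-120
pos [0.5075 0.1311 0.1743] d tool-share [ 0.332 -0.367  0.394] level-tool share [ 0.043 -0.51   0.372] rot share [-0.036  0.012  0.395]
```

```bash
python3 -m creep '[{"dp":[0,0,0],"rot":[0,0,-0.11],"fingers":0.8},{"dp":[0,0,0],"rot":[0,0,-0.11],"fingers":0.8},{"dp":[0,0,0],"rot":[0,0,-0.11],"fingers":0.8},{"dp":[0,0,0],"rot":[0,0,-0.11],"fingers":0.8},{"dp":[0,0,0],"rot":[0,0,-0.11],"fingers":0.8}]'
python3 -m creep '[{"dp":[0,0,0],"rot":[0,0,-0.11],"fingers":0.8},{"dp":[0,0,0],"rot":[0,0,-0.11],"fingers":0.8},{"dp":[0,0,0],"rot":[0,0,-0.11],"fingers":0.8},{"dp":[0,0,0],"rot":[0,0,0],"fingers":0.8},{"dp":[0,0,0],"rot":[0,0,0],"fingers":0.8}]'
python3 - <<'E'
from h import *
from plant import env
rows([.566,.215,.1],0)
f=env.grab_frame("top");print(ray(f,(322,172),0),ray(f,(218,165),0),ray(f,(322,172),.08))
E
```

```text
clock: 18.35
tcp_pos: [0.5075, 0.1309, 0.1742]
tcp_rot: [-0.027, 0.885, 0.464, 0.011]
wrist_force: [0.4, -0.7, -0.6]
grip_width: 0.0681
grip_force: 0.0
clock: 18.98
tcp_pos: [0.5075, 0.1314, 0.1743]
tcp_rot: [-0.024, 0.739, 0.673, 0.018]
wrist_force: [-0.0, -0.3, 0.6]
grip_width: 0.0684
grip_force: 0.0
pos [0.5075 0.1314 0.1743] d tool-share [0.421 0.257 0.394] level-tool share [0.418 0.292 0.371] rot share [-0.006 -0.037 -0.059]
[ 0.68553858 -0.03400755  0.        ] [0.68014045 0.24837097 0.        ] [ 0.66016843 -0.03592506  0.08      ]
```

```bash
python3 -m creep '[{"dp":[0,0,0],"rot":[-0.006,-0.037,-0.059],"fingers":0.8},{"dp":[0.2,0.15,0],"rot":[0,0,0],"fingers":0.8},{"dp":[0.218,0.142,0],"rot":[0,0,0],"fingers":0.8},{"dp":[0,0,0.2],"rot":[0,0,0],"fingers":0.8},{"dp":[0,0,0.2],"rot":[0,0,0],"fingers":0.8}]'
python3 -m creep '[{"dp":[0,0,0.1],"rot":[0,0,0],"fingers":0.8},{"dp":[0,0,0],"rot":[0,0,0],"fingers":0.8},{"dp":[0,0,0],"rot":[0,0,0],"fingers":0.8}]'
python3 - <<'E'
from h import *
from plant import env
import cv2
rows([.566,.215,.005],0)
f=env.grab_frame("wrist");cv2.imwrite("pics/w8.png",f["frame"])
hsv=cv2.cvtColor(f["frame"],cv2.COLOR_BGR2HSV);m=((hsv[...,0]<8)|(hsv[...,0]>172))&(hsv[...,1]>140)&(hsv[...,2]>50)
n,l,st,ce=cv2.connectedComponentsWithStats(m.astype(np.uint8))
for i in range(1,n):
  if st[i,4]>300:print(st[i],ce[i],ray(f,ce[i],.018))
E
```

```text
clock: 19.65
tcp_pos: [0.5669, 0.2166, 0.094]
tcp_rot: [0.001, 0.706, 0.708, 0.001]
wrist_force: [0.2, -1.3, -0.4]
grip_width: 0.0682
grip_force: 0.0
clock: 20.02
tcp_pos: [0.5666, 0.2158, 0.0755]
tcp_rot: [0.001, 0.706, 0.708, 0.001]
wrist_force: [0.5, 0.2, 1.3]
grip_width: 0.0683
grip_force: 0.0
pos [0.5666 0.2158 0.0755] d tool-share [-0.005 -0.004  0.352] level-tool share [-0.004 -0.003  0.352] rot share [ 0.002 -0.001  0.001]
[ 285  188   77   71 3852] [325.55581516 220.39148494] [0.56856833 0.21737291 0.018     ]
```

```bash
python3 -m creep '[{"dp":[0.003,0.007,0.15],"rot":[0.002,-0.001,0],"fingers":0.8},{"dp":[0,0,0.12],"rot":[0,0,0],"fingers":0.8},{"dp":[0,0,0.06],"rot":[0,0,0],"fingers":0.8},{"dp":[0,0,0.02],"rot":[0,0,0],"fingers":0.8},{"dp":[0,0,0],"rot":[0,0,0],"fingers":0.8}]'
python3 -m creep '[{"dp":[0,0,0],"rot":[0,0,0],"fingers":0.45},{"dp":[0,0,0],"rot":[0,0,0],"fingers":0.45},{"dp":[0,0,0],"rot":[0,0,0],"fingers":0.45},{"dp":[0,0,0],"rot":[0,0,0],"fingers":0.45},{"dp":[0,0,0],"rot":[0,0,0],"fingers":0.45}]'
```

```text
clock: 20.7
tcp_pos: [0.5678, 0.2164, 0.0052]
tcp_rot: [-0.0, 0.706, 0.708, -0.001]
wrist_force: [0.0, -0.2, -0.1]
grip_width: 0.0684
grip_force: 0.0
clock: 21.32
tcp_pos: [0.5682, 0.2166, 0.0061]
tcp_rot: [0.0, 0.706, 0.708, -0.0]
wrist_force: [-0.7, 0.3, 5.9]
grip_width: 0.0446
grip_force: 61.5
```

```bash
python3 -m creep '[{"dp":[0,0,-0.05],"rot":[0,0,0],"fingers":0.45},{"dp":[0,0,-0.15],"rot":[0,0,0],"fingers":0.45},{"dp":[0,0,-0.2],"rot":[0,0,0],"fingers":0.45},{"dp":[0,0,-0.15],"rot":[0,0,0],"fingers":0.45},{"dp":[-0.15,0,0],"rot":[0,0,0],"fingers":0.45}]'
python3 -m creep '[{"dp":[-0.25,-0.07,0],"rot":[0,0,0],"fingers":0.45},{"dp":[-0.25,-0.07,0],"rot":[0,0,0],"fingers":0.45},{"dp":[-0.25,-0.07,0],"rot":[0,0,0],"fingers":0.45},{"dp":[-0.18,-0.06,0],"rot":[0,0,0],"fingers":0.45},{"dp":[-0.1,-0.03,0],"rot":[0,0,0],"fingers":0.45}]'
python3 -m creep '[{"dp":[0,0,0],"rot":[0,0,0],"fingers":0.45},{"dp":[0,0,0],"rot":[0,0,0],"fingers":0.45}]'
python3 - <<'E'
from h import *
from plant import env
import cv2
rows([.5077,-.0201,.06],0)
s=env.observe()
f=env.grab_frame("wrist");cv2.imwrite("pics/w9.png",f["frame"])
hsv=cv2.cvtColor(f["frame"],cv2.COLOR_BGR2HSV);m=((hsv[...,0]<8)|(hsv[...,0]>172))&(hsv[...,1]>140)&(hsv[...,2]>40)
n,l,st,ce=cv2.connectedComponentsWithStats(m.astype(np.uint8))
for i in range(1,n):
  if st[i,4]>300:print(st[i],ce[i],ray(f,ce[i],s["tcp_pos"][2]+.012)-s["tcp_pos"])
E
```

```text
clock: 21.95
tcp_pos: [0.5705, 0.188, 0.1187]
tcp_rot: [0.002, 0.705, 0.709, 0.002]
wrist_force: [-0.1, 0.4, -0.6]
grip_width: 0.0445
grip_force: 61.4
clock: 22.58
tcp_pos: [0.5071, -0.0215, 0.1153]
tcp_rot: [-0.0, 0.707, 0.707, -0.001]
wrist_force: [-0.3, -0.4, -0.7]
grip_width: 0.0446
grip_force: 61.4
clock: 22.82
tcp_pos: [0.5083, -0.0194, 0.1151]
tcp_rot: [-0.0, 0.706, 0.708, -0.001]
wrist_force: [-0.2, -0.6, -0.7]
grip_width: 0.0448
grip_force: 61.4
pos [ 0.5083 -0.0194  0.1151] d tool-share [-0.003 -0.002  0.276] level-tool share [-0.003 -0.003  0.276] rot share [-0.001  0.     0.002]
[ 271  240  108   95 8221] [324.27429753 286.59591291] [ 0.0009715  -0.00074426  0.012     ]
```

View pics/w9.png

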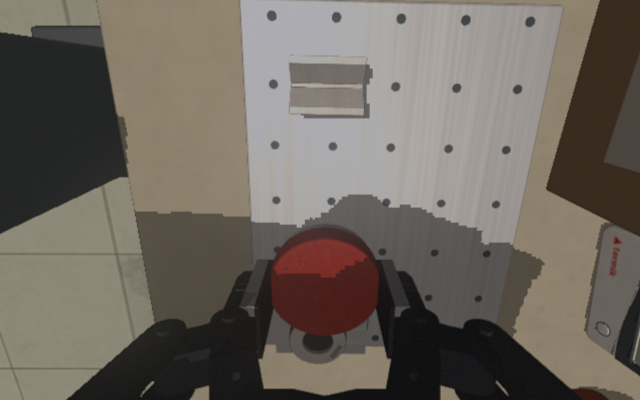

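Tin held flat in line with the V-block (~(328,87)). I'll descend.

```bash
python3 -m creep '[{"dp":[0,0,0.15],"rot":[0,0,0],"fingers":0.45},{"dp":[0,0,0.15],"rot":[0,0,0],"fingers":0.45},{"dp":[0,0,0.1],"rot":[0,0,0],"fingers":0.45},{"dp":[0,0,0],"rot":[0,0,0],"fingers":0.45},{"dp":[0,0,0],"rot":[0,0,0],"fingers":0.45}]'
python3 - <<'E'
from h import *
rows([.5078,-.0192,.019],0)
E
```

```text
clock: 23.5
tcp_pos: [0.5087, -0.0194, 0.0355]
tcp_rot: [-0.0, 0.706, 0.708, -0.001]
wrist_force: [0.1, -1.2, -0.5]
grip_width: 0.0446
grip_force: 61.4
pos [ 0.5087 -0.0194  0.0355] d tool-share [ 0.001 -0.004  0.082] level-tool share [ 0.001 -0.004  0.082] rot share [-0.001  0.001  0.002]
```

```bash
python3 -m creep '[{"dp":[0,-0.004,0.04],"rot":[0,0,0],"fingers":0.45},{"dp":[0,0,0.03],"rot":[0,0,0],"fingers":0.45},{"dp":[0,0,0.01],"rot":[0,0,0],"fingers":0.45},{"dp":[0,0,0],"rot":[0,0,0],"fingers":0.45},{"dp":[0,0,0],"rot":[0,0,0],"fingers":0.45}]'
python3 -m creep '[{"dp":[0,0,0.005],"rot":[0,0,0],"fingers":0.45},{"dp":[0,0,0],"rot":[0,0,0],"fingers":0.45},{"dp":[0,0,0],"rot":[0,0,0],"fingers":0.45}]'
```

```text
clock: 24.12
tcp_pos: [0.5072, -0.02, 0.0189]
tcp_rot: [-0.0, 0.706, 0.708, -0.001]
wrist_force: [-0.0, 0.5, -1.0]
grip_width: 0.0447
grip_force: 61.4
clock: 24.5
tcp_pos: [0.5073, -0.02, 0.0181]
tcp_rot: [-0.0, 0.706, 0.708, -0.001]
wrist_force: [-0.4, 0.5, 2.6]
grip_width: 0.0451
grip_force: 61.8
```

```bash
python3 -m creep '[{"dp":[0,0,0],"rot":[0,0,0],"fingers":0.6},{"dp":[0,0,0],"rot":[0,0,0],"fingers":0.75},{"dp":[0,0,0],"rot":[0,0,0],"fingers":0.8},{"dp":[0,0,-0.05],"rot":[0,0,0],"fingers":0.8},{"dp":[0,0,-0.2],"rot":[0,0,0],"fingers":0.8}]'
python3 -m creep '[{"dp":[0,0,-0.25],"rot":[0,0,0],"fingers":0.8},{"dp":[0,0,-0.25],"rot":[0,0,0],"fingers":0.8},{"dp":[0,-0.05,-0.15],"rot":[0,0,0],"fingers":0.8},{"dp":[0.2,-0.08,0],"rot":[0,0,0],"fingers":0.9},{"dp":[0.25,-0.08,0],"rot":[0,0,0],"fingers":0.9}]'
python3 -m creep '[{"dp":[0.25,-0.07,0],"rot":[0,0,0],"fingers":0.9},{"dp":[0.25,-0.07,0],"rot":[0,0,0],"fingers":0.9},{"dp":[0.1,0,0],"rot":[0,0,0],"fingers":0.9},{"dp":[0,0,0],"rot":[0,0,0],"fingers":0.9},{"dp":[0,0,0],"rot":[0,0,0],"fingers":0.9}]'
python3 - <<'E'
from h import *
from plant import env
import cv2
rows([.438,.237,.053],0)
f=env.grab_frame("wrist");cv2.imwrite("pics/w10.png",f["frame"]);print({k:f[k] for k in f if k!="frame"},proj(f,[[.438,.237,.114],[.438,.237,0.09]]))
g=env.grab_frame("top");c=cv2.resize(g["frame"][190:270,240:380],None,fx=5,fy=5,interpolation=cv2.INTER_CUBIC);cv2.imwrite("pics/t10.png",c)
E
```

```text
clock: 25.12
tcp_pos: [0.5045, -0.0195, 0.0666]
tcp_rot: [-0.003, 0.706, 0.708, -0.003]
wrist_force: [1.1, -0.8, -0.1]
grip_width: 0.0681
grip_force: 0.0
clock: 25.75
tcp_pos: [0.4656, 0.0705, 0.1994]
tcp_rot: [0.001, 0.707, 0.707, 0.0]
wrist_force: [0.2, 0.3, 0.6]
grip_width: 0.0766
grip_force: 0.0
clock: 26.38
tcp_pos: [0.4369, 0.1895, 0.198]
tcp_rot: [-0.0, 0.706, 0.708, -0.001]
wrist_force: [0.3, -0.7, -1.1]
grip_width: 0.0769
grip_force: 0.0
pos [0.4369 0.1895 0.198 ] d tool-share [0.238 0.008 0.725] level-tool share [0.237 0.006 0.725] rot share [-0.001  0.001  0.002]
{'fx': 356.95185290447165, 'fy': 356.95185290447165, 'cx': 324.24995578904594, 'cy': 201.982331677092, 'xyz': array([0.43790439, 0.27172168, 0.34109889]), 'orientation': array([ 1.64907276e-01,  9.86308367e-01,  9.85757608e-04, -6.50203607e-04])} [[324.88264213 137.17227035]
 [324.88028819 131.8818054 ]]
```

View pics/w10.png

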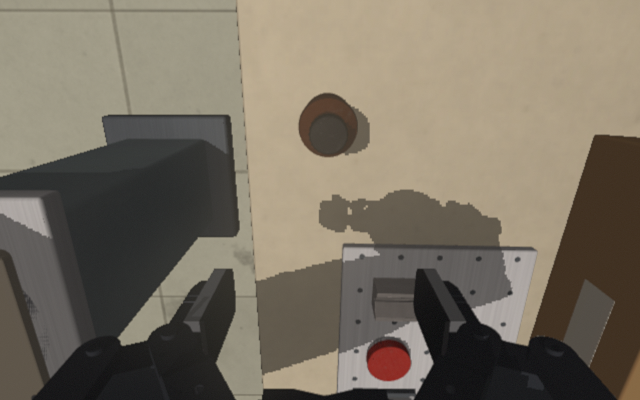

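View pics/t10.png

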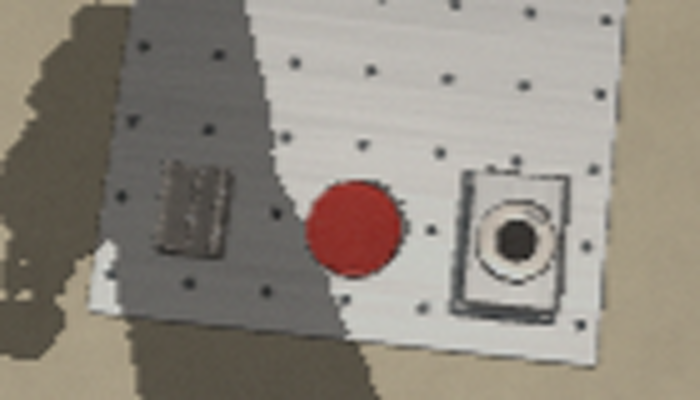

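Wrist view: bottle cap centre (328,134). Top crop: tin at (354,229), V-block ~(195,210), ring (515,241) — a clean row.

```bash
python3 - <<'E'
from h import *
f={'fx': 356.95185290447165, 'fy': 356.95185290447165, 'cx': 324.24995578904594, 'cy': 201.982331677092,'xyz':np.array([0.43790439, 0.27172168, 0.34109889]),'orientation':np.array([1.64907276e-01,9.86308367e-01,9.85757608e-04,-6.50203607e-04])}
c=ray(f,(328,134),.114);print("cap",c);rows([c[0],c[1],.053],0)
f=dict(fx=368.7635,fy=368.7635,cx=322.7507,cy=199.5191,xyz=[0.38362785,-0.05682633,0.95201868],orientation=[-0.08385233,0.73258485,-0.67063616,0.08084166])
B=lambda u,v,z:ray(f,(240+(u+.5)/5-.5,190+(v+.5)/5-.5),z)
print("tin",B(354,229,.031),"ring",B(516,241,.064),"V",B(195,210,.042))
E
```

```text
cap [0.43996379 0.23899763 0.114     ]
pos [0.437  0.1892 0.1979] d tool-share [0.25  0.017 0.724] level-tool share [0.249 0.015 0.724] rot share [-0.001  0.001  0.001]
tin [ 0.5073154  -0.02039463  0.031     ] ring [ 0.50399113 -0.10022697  0.064     ] V [0.50830859 0.05872169 0.042     ]
```

```bash
python3 -m creep '[{"dp":[0.12,0.013,0],"rot":[0,0,0],"fingers":0.9},{"dp":[0.125,0,0],"rot":[0,0,0],"fingers":0.9},{"dp":[0,0,0],"rot":[0,0,0],"fingers":0.9},{"dp":[0,0,0.15],"rot":[0,0,0],"fingers":0.9},{"dp":[0,0,0.15],"rot":[0,0,0],"fingers":0.9}]'
python3 -m creep '[{"dp":[0,0,0.15],"rot":[0,0,0],"fingers":0.9},{"dp":[0,0,0.15],"rot":[0,0,0],"fingers":0.9},{"dp":[0,0,0.1],"rot":[0,0,0],"fingers":0.9},{"dp":[0,0,0.02],"rot":[0,0,0],"fingers":0.9},{"dp":[0,0,0],"rot":[0,0,0],"fingers":0.9}]'
python3 - <<'E'
from h import *
rows([.4395,.238,.053],0)
E
```

```text
clock: 27.1
tcp_pos: [0.4398, 0.2379, 0.1375]
tcp_rot: [0.0, 0.707, 0.708, -0.001]
wrist_force: [0.0, -0.6, -0.2]
grip_width: 0.0768
grip_force: 0.0
clock: 27.72
tcp_pos: [0.4393, 0.2383, 0.054]
tcp_rot: [-0.0, 0.707, 0.708, -0.001]
wrist_force: [0.4, -0.9, -0.6]
grip_width: 0.0771
grip_force: 0.0
pos [0.4393 0.2383 0.054 ] d tool-share [-0.001  0.001  0.005] level-tool share [-0.001  0.001  0.005] rot share [-0.001  0.001  0.001]
```

```bash
python3 -m creep '[{"dp":[0,0,0],"rot":[0,0,0],"fingers":0.4},{"dp":[0,0,0],"rot":[0,0,0],"fingers":0.4},{"dp":[0,0,0],"rot":[0,0,0],"fingers":0.4},{"dp":[0,0,0],"rot":[0,0,0],"fingers":0.4},{"dp":[0,0,0],"rot":[0,0,0],"fingers":0.4}]'
python3 -m creep '[{"dp":[0,0,-0.05],"rot":[0,0,0],"fingers":0.4},{"dp":[0,0,-0.15],"rot":[0,0,0],"fingers":0.4},{"dp":[0,0,-0.15],"rot":[0,0,0],"fingers":0.4},{"dp":[0,0,0],"rot":[0,0,0],"fingers":0.4},{"dp":[0,0,0],"rot":[0,0,0],"fingers":0.4}]'
python3 - <<'E'
from h import *
rows([.583,.059,.12],0)
E
```

```text
clock: 28.35
tcp_pos: [0.4397, 0.2393, 0.055]
tcp_rot: [-0.0, 0.706, 0.708, -0.0]
wrist_force: [-1.5, -1.0, 5.8]
grip_width: 0.0407
grip_force: 60.5
clock: 28.98
tcp_pos: [0.4386, 0.2388, 0.1232]
tcp_rot: [-0.001, 0.706, 0.708, -0.001]
wrist_force: [0.3, -0.3, -2.0]
grip_width: 0.0405
grip_force: 60.9
pos [0.4386 0.2388 0.1232] d tool-share [-0.901  0.72   0.015] level-tool share [-0.899  0.722  0.016] rot share [-0.002  0.001  0.002]
```

```bash
python3 -m creep '[{"dp":[-0.1,0.08,0],"rot":[0,0,0],"fingers":0.4},{"dp":[-0.2,0.16,0],"rot":[0,0,0],"fingers":0.4},{"dp":[-0.2,0.16,0],"rot":[0,0,0],"fingers":0.4},{"dp":[-0.2,0.16,0],"rot":[0,0,0],"fingers":0.4},{"dp":[-0.13,0.1,0],"rot":[0,0,0],"fingers":0.4}]'
python3 -m creep '[{"dp":[-0.07,0.06,0],"rot":[0,0,0],"fingers":0.4},{"dp":[0,0,0],"rot":[0,0,0],"fingers":0.4},{"dp":[0,0,0.1],"rot":[0,0,0],"fingers":0.4},{"dp":[0,0,0],"rot":[0,0,0],"fingers":0.4},{"dp":[0,0,0],"rot":[0,0,0],"fingers":0.4}]'
python3 - <<'E'
from h import *
from plant import env
import cv2
rows([.583,.059,.068],0)
f=env.grab_frame("wrist");cv2.imwrite("pics/w11.png",f["frame"])
print(f["xyz"],f["orientation"])
E
```

```text
clock: 29.6
tcp_pos: [0.5717, 0.0714, 0.1217]
tcp_rot: [-0.001, 0.707, 0.707, -0.002]
wrist_force: [0.3, -0.2, -1.9]
grip_width: 0.0406
grip_force: 61.0
clock: 30.22
tcp_pos: [0.5828, 0.0603, 0.1037]
tcp_rot: [-0.001, 0.706, 0.709, -0.001]
wrist_force: [0.2, 0.9, -2.4]
grip_width: 0.0408
grip_force: 61.0
pos [0.5828 0.0603 0.1037] d tool-share [-0.007  0.002  0.178] level-tool share [-0.007  0.001  0.178] rot share [-0.002  0.     0.003]
[0.58384686 0.14241117 0.24677155] [ 0.16458953  0.98635989  0.00184726 -0.00101857]
```

View pics/w11.png

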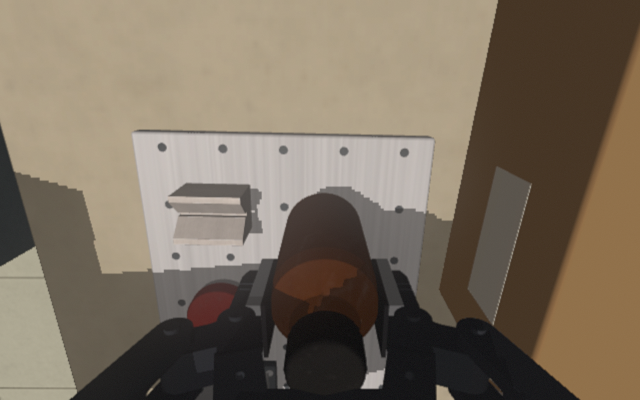

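Bottle is held upright, above the plate, just behind the V-block (V-block at (212,213)). I'll lower it.

```bash
python3 -m creep '[{"dp":[-0.006,0.001,0.06],"rot":[0,0,0],"fingers":0.4},{"dp":[0,0,0.06],"rot":[0,0,0],"fingers":0.4},{"dp":[0,0,0.04],"rot":[0,0,0],"fingers":0.4},{"dp":[0,0,0],"rot":[0,0,0],"fingers":0.4},{"dp":[0,0,0],"rot":[0,0,0],"fingers":0.4}]'
python3 -m creep '[{"dp":[0,0,0.01],"rot":[0,0,0],"fingers":0.4},{"dp":[0,0,0.01],"rot":[0,0,0],"fingers":0.4},{"dp":[0,0,0],"rot":[0,0,0],"fingers":0.4},{"dp":[0,0,0],"rot":[0,0,0],"fingers":0.4}]'
```

```text
clock: 30.9
tcp_pos: [0.5839, 0.0581, 0.0716]
tcp_rot: [-0.0, 0.706, 0.708, -0.001]
wrist_force: [-0.0, -0.1, -2.1]
grip_width: 0.041
grip_force: 61.0
clock: 31.4
tcp_pos: [0.5837, 0.0582, 0.0676]
tcp_rot: [-0.0, 0.706, 0.708, -0.001]
wrist_force: [-0.4, 0.2, -0.3]
grip_width: 0.0405
grip_force: 61.0
```

```bash
python3 -m creep '[{"dp":[-0.0,-0.003,0.004],"rot":[0,0,0],"fingers":0.4},{"dp":[0,0,0],"rot":[0,0,0],"fingers":0.4},{"dp":[0,0,0],"rot":[0,0,0],"fingers":0.55},{"dp":[0,0,0],"rot":[0,0,0],"fingers":0.65},{"dp":[0,0,0],"rot":[0,0,0],"fingers":0.75}]'
python3 -m creep '[{"dp":[0,0,0],"rot":[0,0,0],"fingers":0.75},{"dp":[0,0,-0.05],"rot":[0,0,0],"fingers":0.75},{"dp":[0,0,-0.15],"rot":[0,0,0],"fingers":0.75},{"dp":[0,0,-0.2],"rot":[0,0,0],"fingers":0.75},{"dp":[0,0,-0.2],"rot":[0,0,0],"fingers":0.75}]'
python3 -m creep '[{"dp":[0,0,0],"rot":[0,0,0],"fingers":0.75},{"dp":[0.25,-0.2,0],"rot":[0,0,0],"fingers":0.75},{"dp":[0.25,-0.2,0],"rot":[0,0,0],"fingers":0.75},{"dp":[0.25,-0.1,0],"rot":[0,0,0],"fingers":0.75},{"dp":[0.2,0,0],"rot":[0,0,0],"fingers":0.75}]'
python3 -m creep '[{"dp":[0,0,0],"rot":[0,0,0],"fingers":0.75},{"dp":[0,0,0],"rot":[0,0,0],"fingers":0.75}]'
python3 - <<'E'
from h import *
from plant import env
import cv2
g=env.grab_frame("top");c=cv2.resize(g["frame"][160:270,230:380],None,fx=5,fy=5,interpolation=cv2.INTER_CUBIC);cv2.imwrite("pics/t12.png",c)
print(env.observe()["wrist_force"])
E
```

```text
clock: 32.02
tcp_pos: [0.5831, 0.0581, 0.0668]
tcp_rot: [-0.0, 0.706, 0.708, -0.001]
wrist_force: [-0.2, 1.3, 0.9]
grip_width: 0.0641
grip_force: 0.0
clock: 32.65
tcp_pos: [0.5833, 0.0582, 0.1886]
tcp_rot: [-0.0, 0.706, 0.708, -0.001]
wrist_force: [0.8, 0.4, -0.7]
grip_width: 0.0641
grip_force: 0.0
clock: 33.28
tcp_pos: [0.4822, 0.2468, 0.1863]
tcp_rot: [-0.001, 0.706, 0.708, -0.002]
wrist_force: [0.1, -0.6, -0.1]
grip_width: 0.0642
grip_force: 0.0
clock: 33.52
tcp_pos: [0.4843, 0.2451, 0.1863]
tcp_rot: [-0.001, 0.706, 0.708, -0.002]
wrist_force: [1.0, -0.6, 0.5]
grip_width: 0.0643
grip_force: 0.0
[ 0.90519931 -0.09244067  1.28080812]
```

View pics/t12.png

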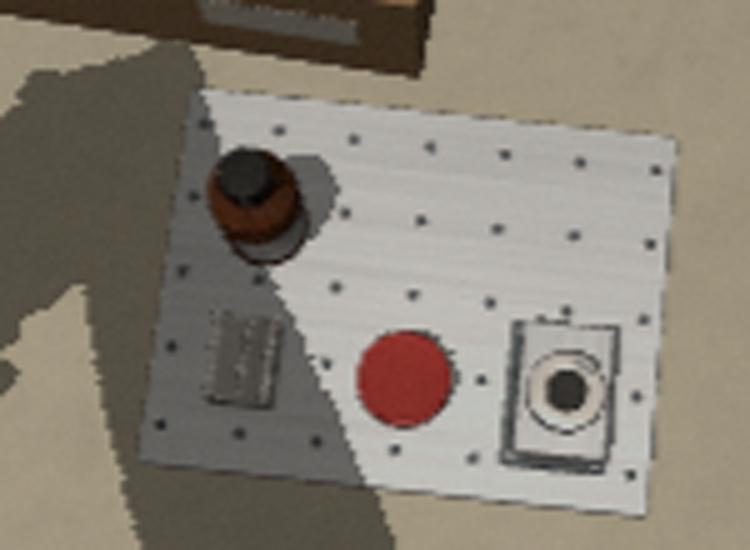

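The final view shows riser with ring centred on it (567,390), tin (405,378), V-block (243,360) and bottle upright behind it, cap at (243,175). One numeric check, then hand in if good.

```bash
python3 - <<'E'
from h import *
from plant import env
f=dict(fx=368.7635,fy=368.7635,cx=322.7507,cy=199.5191,xyz=[0.38362785,-0.05682633,0.95201868],orientation=[-0.08385233,0.73258485,-0.67063616,0.08084166])
B=lambda u,v,z:ray(f,(230+(u+.5)/5-.5,160+(v+.5)/5-.5),z)
b=B(245,175,.126);v=B(244,360,.042);print(b,v,b-v)
d=b-v
if abs(d[0]-.074)<.006 and abs(d[1]+.001)<.005: print(env.hand_in())
E
```

```text
[0.58226023 0.057945   0.126     ] [0.50826476 0.05921608 0.042     ] [ 0.07399547 -0.00127107  0.084     ]
the job is handed in; nothing more can be done
None
```

The job is handed in at about 34 s of the 102 s allowed: the riser is fully home on the studs with the ring flat on its middle, the tin stands lid up midway between riser and V-block, the bottle stands upright directly behind the V-block with a measured gap of about 30 mm, and the mug and thermo-hygrometer were not touched.

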